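# Restock the touch-latch egg drawer

### The arm

A 6-joint arm with a two-finger parallel gripper is mounted at the origin on the work surface. World frame = base frame: x ahead of the robot, y to its left, z up, the work surface at z = 0. Lengths are in m, angles in rad, forces in N, time in s.
With the tool pointing down it reaches from about 0.25 to 0.725 m from the base axis. Payload 4 kg.
Tool frame: the origin (TCP) lies midway between the tips of the shut fingers; the grasp point (between the pads) lies 19 mm behind it (bot.grip_point_offset is the distance from the TCP to the grasp point, in m); z points along the fingers, y is the line along which they close (so a half turn about z gives the same grasp; the last joint's range is limited). The gripper opens to 85 mm and grips with 20 to 120 N. Pads are 22 mm wide; open, the fingers measure 114 mm over their backs; the gripper's body (76 mm by 85 mm) begins 54 mm behind the grasp point. The pads swing forward as they close: fully open they stand 13 mm farther back than shut.
Start: joints at [-1.332, 0.241, 0.005, 1.335, 0, 1.571], TCP at [0.118, -0.486, 0.231] pointing down, gripper open.
Joint ranges: [-2.72, 2.72], [-1.05, 1.87], [-1.09, 1.28], [-1.99, 2.15], [-1.42, 1.44], [-3.14, 3.14]. Speed limits (rad/s): [2.79, 2.79, 3.14, 3.14, 3.14, 3.14].

### API

Orientations are given as a unit quaternion [x, y, z, w].
In Python, from workcell import bot gives the robot as it stands.
- The arm moves only by the tool step_arm, never from a script. Its argument "targets" is text: rows parted by semicolons, each of 7 numbers parted by spaces: the opening, from -1 (shut) to 1 (fully open), so that 0 is half open, then the shift along the world's x, y, z normalised to -1 to 1, where 1 is 0.5 m, then the turn, a rotation vector about the world's x, y, z normalised to -1 to 1, where 1 is pi/4 rad. In form: gripper x y z wx wy wz; .... A call has 1 to 10 rows; each row is the pose to reach, as a shift and turn from the pose commanded when the call began; what a row does not reach only later rows make up. A row lasts 1/12 s, in which the tool goes at most 41.7 mm and 7.16 degrees, less where a joint would pass 70% of its speed; a pose out of reach is approached as far as the arm can. A call with a number of a shift or a turn outside -1 to 1 is refused whole. A call with a gripper value outside its range is refused whole. The fingers move at their own pace and stop on an object; the grip force is fixed at half the most. Time passes only in rows, so rows that repeat a pose let the fingers close. It gives the time, the measured TCP pose, the force, the opening and the grip force at its end, in the units of the state.
- bot.get_obs(): the state, without advancing time (a new reading comes with each control period).
- bot.camera(name): name is "scene" or "top"; returns the picture (384x512x3 uint8, red, green, blue); there is no depth.
- bot.camera_info(name): a dict with "vertical_fov" (degrees; the focal length in pixels is half the picture's height over the tangent of half this angle, whatever the lens; pixels are square), "cx", "cy" (the principal point, pixels), "pose" (4x4, takes a point from camera to world coordinates). Camera axes: x right, y up, looking along -z (the intrinsics and any distortion apply to the point x, -y, -z); pixel columns grow to the right and rows downward; lengths in m; the calibration is good to about 2 mm. A picture is of the moment at which its call begins. camera_info takes no time and is no camera call.
- bot.job_done(): hands the job in; it is judged then, once.
The state is a dict: "clock": time; "joint_pos": joint angles; "joint_vel": joint speeds; "tau": joint torques, N m; "eef_pos": TCP position; "tool_rot": TCP orientation; "ft_force": force on the tool from outside, world axes, zero at the start; "ft_torque": the same for the moment, N m; "grip_width": finger opening in m; "grasp_force": force on a finger pad.
Only numpy, scipy, OpenCV 4.12 (cv2) and the standard library are available. Lean on these libraries where they do the work, as an engineer would, in place of code of your own. Each camera call takes 0.05 s, during which the arm holds its last target. There are 200 camera calls.

### The job

The little counter drawer has no handle, only a touch latch: press its cream front gently inward until the latch lets go and the drawer springs out, lay the orange egg carton upright in its open compartment, then press the front in again until the latch catches and the drawer stays shut with the carton inside. The latch trips at a depth you can only feel, so never press the shut drawer harder than 12 N, and leave the other cartons, the jar and the tin where they stand.

Things in the scene. Friction and masses are not known exactly. Their poses are not given: they have to be found in the camera images.
- cabinet: Low brown wooden drawer unit fixed to the counter, carcass 230 deep x 170 wide x 95 mm high, underside of its top board 85 mm up. Origin on the counter under the middle of the carcass's front edge; x axis points inward (front to back), y along the front edge, z up. The trip depth of its latch (see the joint) is 5 to 20 mm past shut, another in every run, and shows nowhere.
- drawer: The drawer: cream front panel 170 wide, 14 thick, from 8 to 90 mm above the counter, standing 26 mm clear of the carcass while latched, and behind it one open-topped compartment that lies wholly open from above when sprung out, its rear edge then 27 mm in front of the carcass. Axes as the cabinet's; origin at the cabinet's origin when latched, moving with the drawer.
- drawer_slide (a joint): Drawer travel (m): 0 latched, 0.105 sprung out (to the cabinet's -x), negative pressed past shut. A push to the trip depth, then letting go, frees it (a damped spring drives it out in 1 s); the next such push latches it at 0. Pushing takes 2 to 5 N; 1 to 2 mm past the trip a buffer adds 6 N per mm, so 7 to 10 N means tripped, opening or closing. Letting go earlier changes nothing.
- drawer_front (a point): Centre of the outer face of the drawer's cream front, 49 mm above the counter; x axis points into the cabinet (push along +x), y along the panel.
- drawer_in (a point): Centre of the compartment's floor, 22 mm above the counter, 66 mm behind the front's outer face, moving with the drawer; axes as the cabinet's. Inside, the compartment measures 104 mm along x by 140 mm along y; its walls are 5 to 6 mm thick and rise to 68 mm above the counter, the front panel to 90 mm.
- latch_buffer (a joint): Compression (m) of the rubber buffer deep inside the latch, 0 while untouched; 6 N per mm. About 1.4 mm, which is 12 N on the front, overloads it.
- egg_orange: The carton to be stored: orange windowed carton holding a chocolate egg, 56 mm (its x) by 46 mm (its y) by 42 mm high, rigid, open-looking but solid to the touch; origin at the centre of its underside, z up. Position and yaw vary and it may change places with the lilac and blue ones.
- egg_lilac: Lilac windowed carton holding a chocolate egg, 56 mm (its x) by 46 mm (its y) by 42 mm high, rigid, open-looking but solid to the touch; origin at the centre of its underside, z up; to be left alone.
- egg_blue: Pale blue windowed carton holding a chocolate egg, 56 mm (its x) by 46 mm (its y) by 42 mm high, rigid, open-looking but solid to the touch; origin at the centre of its underside, z up; to be left alone.
- egg_yellow: Yellow windowed carton holding a chocolate egg, 56 mm (its x) by 46 mm (its y) by 42 mm high, rigid, open-looking but solid to the touch; origin at the centre of its underside, z up; stands on the cabinet's top towards its back; to be left alone.
- egg_green: Light green windowed carton holding a chocolate egg, 56 mm (its x) by 46 mm (its y) by 42 mm high, rigid, open-looking but solid to the touch; origin at the centre of its underside, z up; stands on the cabinet's top beside the yellow one; to be left alone.
- jar: Amber glass sweet jar with a red lid, 72 mm across and 100 mm high, origin at the centre of its underside; to be left alone.
- tin: Blue tin, 66 mm across and 90 mm high, origin at the centre of its underside; to be left alone.
Not all that is in view belongs to the job. Leave any turquoise look-alike of the egg_orange alone.

How it is judged:
On the way, in this order (a step that is already met when the one before it is completed fails the run):
1. the latch has let go and the drawer has sprung out (more than 80 mm open) (value of joint drawer_slide above 0.08 m), for 0.2 s.
2. the orange carton stands upright on the compartment's floor, let go, with the drawer still more than 60 mm open (x of egg_orange in the frame of drawer_in between -0.04 and 0.04 m and y of egg_orange in the frame of drawer_in between -0.06 and 0.06 m and z of egg_orange in the frame of drawer_in between -0.008 and 0.008 m and angle between egg_orange's own z axis and vertical below 0.15 rad and contact force between the fingers and egg_orange below 0.1 N and value of joint drawer_slide above 0.06 m), for 0.2 s.
3. the drawer has been pressed in past shut (value of joint drawer_slide below -0.003 m), for 0.02 s.
At the end, for the whole second after the job is handed in: The drawer is latched shut (travel between -2 and 4 mm, at rest, nothing holding it) and the orange carton stands upright (within 0.15 rad) and released on the floor of its compartment (within 40 mm along and 60 mm across of its centre, underside within 8 mm of the floor) (x of egg_orange in the frame of drawer_in between -0.04 and 0.04 m and y of egg_orange in the frame of drawer_in between -0.06 and 0.06 m and z of egg_orange in the frame of drawer_in between -0.008 and 0.008 m and angle between egg_orange's own z axis and vertical below 0.15 rad and contact force between the fingers and egg_orange below 0.1 N and value of joint drawer_slide between -0.002 and 0.004 m and velocity of joint drawer_slide between -0.005 and 0.005 m/s); the robot touches nothing.
It fails at once if the latch is overloaded: its buffer is pressed more than 1.4 mm (over 12 N on the front) (value of joint latch_buffer above 0.0014 m).
It fails at once if another carton, the jar or the tin is shifted by more than 20 mm (distance of any of egg_lilac, egg_blue, egg_yellow, egg_green, jar, tin from where it was at the start of the episode above 0.02 m).
It also fails if it takes over 72 s, if anything falls off the work surface, if the arm or the gripper's body presses on something with over 40 N, if the wrist force passes 120 N, or if a joint passes its speed limit or range.

## Working session

There is one attempt and no reset: what is moved stays moved. The work goes in short steps, Python scripts to look and compute and a tool call to move; the robot and the scene stay as the last step left them, time stands still between calls to the robot, and variables do not carry over. Pictures are saved under pics/ and viewed, at most 10 in all, crops included, and the job is handed in when it is done.

Besides the shell and the picture viewer there is one more tool, called after "Request:" by a JSON object that holds its "fn" and its "kwargs", one argument or row to a line. step_arm: Moves the arm, as the interface text tells. Scaled input: -1 to 1 covers 0.5 m each way for a shift and pi/4 rad each way for a turn. Its arguments: {"type":"object","properties":{"targets":{"type":"string"}},"required":["targets"]}

```bash
mkdir -p pics; python3 - <<'E'
from workcell import bot
import cv2,numpy as np
for n in("scene","top"):
    cv2.imwrite(f"pics/{n}0.png",cv2.cvtColor(bot.camera(n),cv2.COLOR_RGB2BGR))
    i=bot.camera_info(n);print({k:(np.round(v,4).tolist() if k=="pose" else v) for k,v in i.items()})
o=bot.get_obs();print(o["clock"],o["eef_pos"],o["tool_rot"],o["ft_force"])
E
```

```text
{'vertical_fov': 48.48414099474495, 'cx': 256.9038553850406, 'cy': 191.93707387945008, 'pose': [[-0.2618, -0.6525, 0.7111, 1.2733], [0.9651, -0.1799, 0.1902, 0.2043], [0.0038, 0.7361, 0.6769, 0.8086], [0.0, 0.0, 0.0, 1.0]]}
{'vertical_fov': 46.65956193552826, 'cx': 253.45055452986227, 'cy': 194.2639412650411, 'pose': [[-0.0209, 0.9814, -0.1909, 0.2947], [-0.9997, -0.0185, 0.0143, 0.018], [0.0105, 0.1911, 0.9815, 1.2445], [0.0, 0.0, 0.0, 1.0]]}
0.1 [ 0.1181196  -0.48526546  0.23050106] [ 9.92882851e-01  1.19091314e-01 -1.21831940e-04 -9.42870114e-04] [-0.05395557 -0.32572359 -0.53631405]
```

View pics/scene0.png

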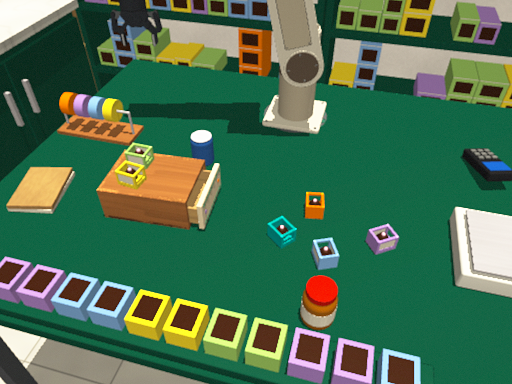

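View pics/top0.png

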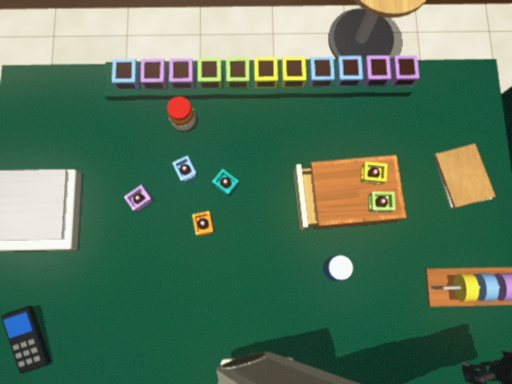

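Orange candidates in the top view: an orange carton at (203,223) and a turquoise look-alike at (225,181). The orange one fits the description. I'll confirm it in an enlarged crop, which also covers the drawer front.

```bash
python3 - <<'E'
import cv2
a=cv2.imread("pics/top0.png")
l=cv2.resize(a[190:250,170:240],None,fx=5,fy=5,interpolation=cv2.INTER_CUBIC)
r=cv2.resize(a[150:240,285:415],None,fx=3,fy=3,interpolation=cv2.INTER_CUBIC)
r=cv2.copyMakeBorder(r,0,30,0,0,cv2.BORDER_CONSTANT)
cv2.imwrite("pics/crop1.png",cv2.hconcat([l,r]))
E
```

```text
(no output)
```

View pics/crop1.png

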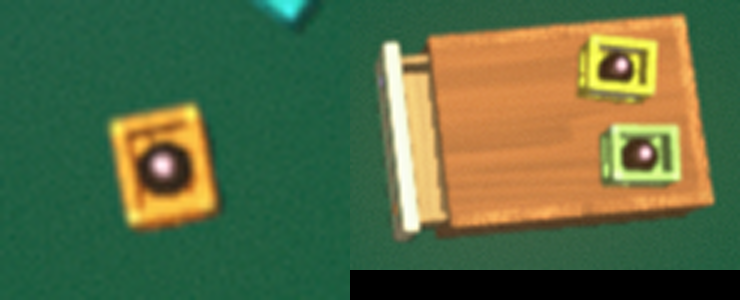

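The crop confirms the carton at about (202,223) as orange, upright, with its long side near image-vertical. The panel's top edge runs from (296,164) to (303,229).

```bash
cat > h.py <<'E'
from workcell import bot
import numpy as np,cv2
def ray(n,u,v,z):
    i=bot.camera_info(n);f=192/np.tan(np.radians(i["vertical_fov"])/2);P=np.array(i["pose"])
    d=P[:3,:3]@np.array([(u-i["cx"])/f,-(v-i["cy"])/f,-1]);o=P[:3,3]
    return (o+d*(z-o[2])/d[2])
E
python3 - <<'E'
from h import *
c=[ray("top",170+x/5-.4,190+y/5-.4,.042)[:2] for x,y in[(110,122),(195,103),(217,210),(130,228)]]
print("orange",np.round(c,4).tolist(),np.mean(c,0))
r=cv2.minAreaRect(np.float32(c)*1000);print(r)
k=[ray("top",285+(x-350)/3-.33,150+y/3-.33,.095)[:2] for x,y in[(430,37),(450,228),(713,203),(685,15)]]
print("cab",np.round(k,4).tolist())
p=[ray("top",285+(x-350)/3-.33,150+y/3-.33,.090)[:2] for x,y in[(383,43),(405,238),(398,42),(418,232)]]
print("panel",np.round(p,4).tolist())
for u,v,z in[(180,107,.1),(340,267,.09),(225,181,.042),(184,168,.042),(138,197,.042)]: print(np.round(ray("top",u,v,z),3))
E
```

```text
orange [[0.4769, 0.1701], [0.4865, 0.1239], [0.4277, 0.1121], [0.4189, 0.159]] [0.4525182  0.14127256]
((452.4224548339844, 141.38589477539062), (59.97819137573242, 47.778526306152344), 11.337006568908691)
cab [[0.6031, -0.1552], [0.4319, -0.1647], [0.4493, -0.3953], [0.6193, -0.3848]]
panel [[0.5997, -0.1137], [0.4246, -0.126], [0.6003, -0.1271], [0.4296, -0.1375]]
[0.763 0.196 0.1  ]
[ 0.325 -0.217  0.09 ]
[0.567 0.078 0.042]
[0.607 0.192 0.042]
[0.527 0.317 0.042]
```

Request:
{"fn": "step_arm", "kwargs": {
  "targets": "-1 0.786 0.86 0 0 0 0.89;-1 0.786 0.86 0 0 0 0.89;-1 0.786 0.86 0 0 0 0.89;-1 0.786 0.86 0 0 0 0.89;-1 0.786 0.86 0 0 0 0.89;-1 0.786 0.86 0 0 0 0.89;-1 0.786 0.86 0 0 0 0.89;-1 0.786 0.86 0 0 0 0.89;-1 0.786 0.86 0 0 0 0.89;-1 0.786 0.86 0 0 0 0.89"
}}

```text
clock: 0.93
eef_pos: [0.4001, -0.1763, 0.2311]
tool_rot: [0.892, 0.452, -0.0, -0.0]
ft_force: [0.2, -0.9, -0.6]
grip_width: -0.0002
grasp_force: 0.0
```

Request:
{"fn": "step_arm", "kwargs": {
  "targets": "-1 0.222 0.21 0 0 0 0.89;-1 0.222 0.21 0 0 0 0.89;-1 0.222 0.21 0 0 0 0.89;-1 0.222 0.21 0 0 0 0.89;-1 0.222 0.21 0 0 0 0.89;-1 0.222 0.21 0 0 0 0.89;-1 0.222 0.21 0 0 0 0.89;-1 0.222 0.21 0 0 0 0.89"
}}

```text
clock: 1.6
eef_pos: [0.5101, -0.0731, 0.2308]
tool_rot: [0.684, 0.729, -0.0, -0.0]
ft_force: [-0.4, 0.7, -0.8]
grip_width: 0.0003
grasp_force: 0.0
```

Request:
{"fn": "step_arm", "kwargs": {
  "targets": "-1 0 0 -0.38 0 0 0;-1 0 0 -0.38 0 0 0;-1 0 0 -0.38 0 0 0;-1 0 0 -0.38 0 0 0;-1 0 0 -0.38 0 0 0;-1 0 0 -0.38 0 0 0;-1 0 0 -0.38 0 0 0"
}}

```text
clock: 2.18
eef_pos: [0.5089, -0.0735, 0.0405]
tool_rot: [0.684, 0.729, -0.001, -0.001]
ft_force: [0.9, -0.3, 0.8]
grip_width: 0.0002
grasp_force: 0.0
```

```bash
python3 - <<'E'
from h import *
o=bot.get_obs();print(o["eef_pos"],o["ft_force"])
a=bot.camera("scene")[140:240,90:340];cv2.imwrite("pics/s1.png",cv2.cvtColor(cv2.resize(a,None,fx=3,fy=3,interpolation=cv2.INTER_CUBIC),cv2.COLOR_RGB2BGR))
E
```

```text
[ 0.50893482 -0.0735097   0.04050793] [ 0.86892059 -0.29346042  0.79090438]
```

View pics/s1.png

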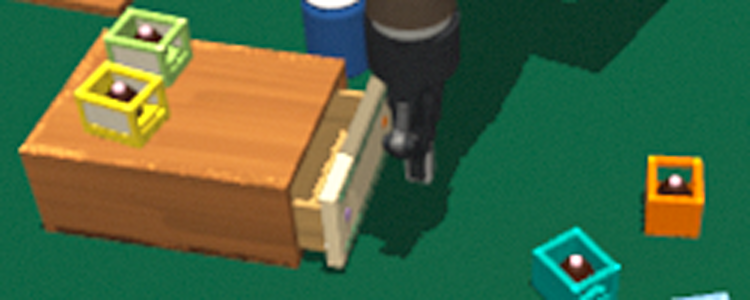

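The closed fingers stand just in front of the cream panel, clear of everything. Approaching slowly.

Request:
{"fn": "step_arm", "kwargs": {
  "targets": "-1 0.001 -0.02 0 0 0 0;-1 0.002 -0.036 0 0 0 0;-1 0.0025 -0.044 0 0 0 0;-1 0.003 -0.048 0 0 0 0;-1 0.003 -0.05 0 0 0 0;-1 0.003 -0.05 0 0 0 0"
}}

```text
clock: 2.73
eef_pos: [0.5121, -0.0987, 0.0418]
tool_rot: [0.684, 0.73, 0.0, 0.0]
ft_force: [-0.3, -0.4, 0.3]
grip_width: 0.0002
grasp_force: 0.0
```

Request:
{"fn": "step_arm", "kwargs": {
  "targets": "-1 0.0002 -0.003 0 0 0 0;-1 0.0004 -0.006 0 0 0 0;-1 0.0005 -0.008 0 0 0 0;-1 0.0005 -0.008 0 0 0 0"
}}

```text
clock: 3.07
eef_pos: [0.5121, -0.1023, 0.0412]
tool_rot: [0.683, 0.73, -0.0, -0.0]
ft_force: [-0.3, -0.3, -0.1]
grip_width: -0.0003
grasp_force: 0.0
```

Request:
{"fn": "step_arm", "kwargs": {
  "targets": "-1 0.0002 -0.002 0 0 0 0;-1 0.0004 -0.004 0 0 0 0;-1 0.0005 -0.006 0 0 0 0;-1 0.0005 -0.006 0 0 0 0"
}}

```text
clock: 3.4
eef_pos: [0.5124, -0.1054, 0.0413]
tool_rot: [0.683, 0.73, -0.0, 0.0]
ft_force: [-0.5, 0.4, 0.5]
grip_width: -0.0
grasp_force: 0.0
```

Request:
{"fn": "step_arm", "kwargs": {
  "targets": "-1 0.0002 -0.002 0 0 0 0;-1 0.0004 -0.004 0 0 0 0;-1 0.0005 -0.006 0 0 0 0;-1 0.0005 -0.006 0 0 0 0"
}}

```text
clock: 3.73
eef_pos: [0.5125, -0.1075, 0.0413]
tool_rot: [0.683, 0.73, 0.001, -0.001]
ft_force: [-0.0, 4.5, -0.1]
grip_width: 0.0001
grasp_force: 0.0
```

Request:
{"fn": "step_arm", "kwargs": {
  "targets": "-1 0.0001 -0.001 0 0 0 0;-1 0.0001 -0.002 0 0 0 0;-1 0.0002 -0.003 0 0 0 0;-1 0.0002 -0.004 0 0 0 0;-1 0.0002 -0.004 0 0 0 0"
}}

```text
clock: 4.15
eef_pos: [0.5127, -0.1102, 0.0413]
tool_rot: [0.683, 0.73, 0.0, -0.0]
ft_force: [-0.8, 4.9, -0.4]
grip_width: -0.0003
grasp_force: 0.0
```

Request:
{"fn": "step_arm", "kwargs": {
  "targets": "-1 0 -0.001 0 0 0 0;-1 0.0001 -0.002 0 0 0 0;-1 0.0001 -0.002 0 0 0 0"
}}

```text
clock: 4.4
eef_pos: [0.5128, -0.1114, 0.0413]
tool_rot: [0.683, 0.73, -0.0, 0.0]
ft_force: [0.9, 5.4, 0.5]
grip_width: -0.0005
grasp_force: 0.0
```

Request:
{"fn": "step_arm", "kwargs": {
  "targets": "-1 0 0 0 0 0 0"
}}

```text
clock: 4.48
eef_pos: [0.5128, -0.1114, 0.0413]
tool_rot: [0.683, 0.73, -0.0, 0.0]
ft_force: [-0.2, 3.7, -0.1]
grip_width: 0.0002
grasp_force: 0.0
```

Request:
{"fn": "step_arm", "kwargs": {
  "targets": "-1 0 -0.001 0 0 0 0;-1 0.0001 -0.002 0 0 0 0;-1 0.0001 -0.002 0 0 0 0"
}}

```text
clock: 4.73
eef_pos: [0.5129, -0.1124, 0.0413]
tool_rot: [0.683, 0.73, -0.0, 0.0]
ft_force: [1.1, 4.1, -0.6]
grip_width: 0.0
grasp_force: 0.0
```

Request:
{"fn": "step_arm", "kwargs": {
  "targets": "-1 0 -0.001 0 0 0 0;-1 0.0001 -0.002 0 0 0 0;-1 0.0001 -0.002 0 0 0 0"
}}

```text
clock: 4.98
eef_pos: [0.5129, -0.1134, 0.0413]
tool_rot: [0.683, 0.73, 0.0, 0.0]
ft_force: [2.0, 3.4, -0.7]
grip_width: 0.0002
grasp_force: 0.0
```

Request:
{"fn": "step_arm", "kwargs": {
  "targets": "-1 0 -0.001 0 0 0 0;-1 0.0001 -0.002 0 0 0 0;-1 0.0001 -0.002 0 0 0 0"
}}

```text
clock: 5.23
eef_pos: [0.513, -0.1144, 0.0413]
tool_rot: [0.683, 0.73, -0.0, 0.0]
ft_force: [0.8, 4.7, -1.1]
grip_width: 0.0
grasp_force: 0.0
```

Request:
{"fn": "step_arm", "kwargs": {
  "targets": "-1 0 -0.001 0 0 0 0;-1 0.0001 -0.002 0 0 0 0;-1 0.0001 -0.002 0 0 0 0"
}}

```text
clock: 5.48
eef_pos: [0.5131, -0.1154, 0.0413]
tool_rot: [0.683, 0.73, 0.0, 0.0]
ft_force: [0.8, 3.7, -1.5]
grip_width: -0.0003
grasp_force: 0.0
```

Request:
{"fn": "step_arm", "kwargs": {
  "targets": "-1 0 -0.001 0 0 0 0;-1 0.0001 -0.002 0 0 0 0;-1 0.0001 -0.002 0 0 0 0"
}}

```text
clock: 5.73
eef_pos: [0.5131, -0.1164, 0.0413]
tool_rot: [0.683, 0.73, 0.0, 0.0]
ft_force: [1.0, 3.9, -1.3]
grip_width: -0.0005
grasp_force: 0.0
```

Request:
{"fn": "step_arm", "kwargs": {
  "targets": "-1 0 -0.001 0 0 0 0;-1 0.0001 -0.002 0 0 0 0;-1 0.0001 -0.002 0 0 0 0"
}}

```text
clock: 5.98
eef_pos: [0.5131, -0.1174, 0.0413]
tool_rot: [0.683, 0.73, -0.0, 0.0]
ft_force: [0.9, 4.1, 0.1]
grip_width: 0.0002
grasp_force: 0.0
```

Request:
{"fn": "step_arm", "kwargs": {
  "targets": "-1 0 -0.001 0 0 0 0;-1 0.0001 -0.002 0 0 0 0;-1 0.0001 -0.002 0 0 0 0"
}}

```text
clock: 6.23
eef_pos: [0.5131, -0.1184, 0.0413]
tool_rot: [0.683, 0.73, -0.0, 0.0]
ft_force: [1.4, 4.9, -0.5]
grip_width: 0.0001
grasp_force: 0.0
```

Request:
{"fn": "step_arm", "kwargs": {
  "targets": "-1 0 -0.001 0 0 0 0;-1 0.0001 -0.002 0 0 0 0;-1 0.0001 -0.002 0 0 0 0"
}}

```text
clock: 6.48
eef_pos: [0.5131, -0.1194, 0.0413]
tool_rot: [0.683, 0.73, -0.0, 0.0]
ft_force: [1.4, 3.4, -0.7]
grip_width: 0.0
grasp_force: 0.0
```

Request:
{"fn": "step_arm", "kwargs": {
  "targets": "-1 0 -0.001 0 0 0 0;-1 0.0001 -0.002 0 0 0 0;-1 0.0001 -0.002 0 0 0 0"
}}

```text
clock: 6.73
eef_pos: [0.5132, -0.1204, 0.0413]
tool_rot: [0.683, 0.73, -0.0, 0.0]
ft_force: [1.4, 3.5, -0.8]
grip_width: -0.0001
grasp_force: 0.0
```

Request:
{"fn": "step_arm", "kwargs": {
  "targets": "-1 0 -0.001 0 0 0 0;-1 0.0001 -0.002 0 0 0 0;-1 0.0001 -0.002 0 0 0 0"
}}

```text
clock: 6.98
eef_pos: [0.5133, -0.1214, 0.0413]
tool_rot: [0.683, 0.73, -0.0, 0.0]
ft_force: [1.3, 4.2, -0.3]
grip_width: 0.0
grasp_force: 0.0
```

Request:
{"fn": "step_arm", "kwargs": {
  "targets": "-1 0 -0.001 0 0 0 0;-1 0.0001 -0.002 0 0 0 0;-1 0.0001 -0.002 0 0 0 0"
}}

```text
clock: 7.23
eef_pos: [0.5134, -0.1224, 0.0414]
tool_rot: [0.683, 0.73, -0.0, 0.0]
ft_force: [2.1, 5.0, -0.9]
grip_width: 0.0002
grasp_force: 0.0
```

Request:
{"fn": "step_arm", "kwargs": {
  "targets": "-1 0 -0.001 0 0 0 0;-1 0.0001 -0.002 0 0 0 0;-1 0.0001 -0.002 0 0 0 0"
}}

```text
clock: 7.48
eef_pos: [0.5134, -0.1233, 0.0413]
tool_rot: [0.683, 0.73, 0.0, 0.0]
ft_force: [1.3, 5.3, -1.1]
grip_width: 0.0
grasp_force: 0.0
```

Request:
{"fn": "step_arm", "kwargs": {
  "targets": "-1 0 -0.001 0 0 0 0;-1 0 -0.001 0 0 0 0;-1 0 -0.001 0 0 0 0"
}}

```text
clock: 7.73
eef_pos: [0.5134, -0.1237, 0.0414]
tool_rot: [0.683, 0.73, 0.0, 0.0]
ft_force: [0.1, 4.9, -0.5]
grip_width: 0.0002
grasp_force: 0.0
```

Request:
{"fn": "step_arm", "kwargs": {
  "targets": "-1 0 -0.001 0 0 0 0;-1 0 -0.0016 0 0 0 0;-1 0 -0.0016 0 0 0 0"
}}

```text
clock: 7.98
eef_pos: [0.5135, -0.1244, 0.0413]
tool_rot: [0.683, 0.73, 0.0, -0.0]
ft_force: [1.7, 5.7, -0.8]
grip_width: -0.0001
grasp_force: 0.0
```

Request:
{"fn": "step_arm", "kwargs": {
  "targets": "-1 0 -0.001 0 0 0 0;-1 0 -0.0016 0 0 0 0;-1 0 -0.0016 0 0 0 0"
}}

```text
clock: 8.23
eef_pos: [0.5136, -0.1252, 0.0413]
tool_rot: [0.683, 0.73, 0.0, 0.0]
ft_force: [2.3, 5.1, -0.4]
grip_width: 0.0002
grasp_force: 0.0
```

Request:
{"fn": "step_arm", "kwargs": {
  "targets": "-1 0 -0.001 0 0 0 0;-1 0 -0.0016 0 0 0 0;-1 0 -0.0016 0 0 0 0"
}}

```text
clock: 8.48
eef_pos: [0.5136, -0.1257, 0.0414]
tool_rot: [0.683, 0.73, 0.001, -0.0]
ft_force: [1.8, 6.3, 0.6]
grip_width: 0.0002
grasp_force: 0.0
```

Request:
{"fn": "step_arm", "kwargs": {
  "targets": "-1 0 -0.0005 0 0 0 0;-1 0 -0.0005 0 0 0 0"
}}

```text
clock: 8.65
eef_pos: [0.5136, -0.1258, 0.0414]
tool_rot: [0.683, 0.73, 0.001, -0.0]
ft_force: [2.5, 5.9, -0.3]
grip_width: 0.0001
grasp_force: 0.0
```

Request:
{"fn": "step_arm", "kwargs": {
  "targets": "-1 0 -0.001 0 0 0 0;-1 0 -0.001 0 0 0 0;-1 0 -0.001 0 0 0 0"
}}

```text
clock: 8.9
eef_pos: [0.5136, -0.126, 0.0414]
tool_rot: [0.683, 0.73, 0.001, -0.0]
ft_force: [1.3, 6.1, 0.8]
grip_width: -0.0
grasp_force: 0.0
```

Request:
{"fn": "step_arm", "kwargs": {
  "targets": "-1 0 -0.0008 0 0 0 0;-1 0 -0.0008 0 0 0 0;-1 0 -0.0008 0 0 0 0"
}}

```text
clock: 9.15
eef_pos: [0.5136, -0.1261, 0.0414]
tool_rot: [0.683, 0.73, 0.001, -0.001]
ft_force: [1.9, 8.3, 0.3]
grip_width: -0.0001
grasp_force: 0.0
```

Position stalls at -0.126 and the force is 8.3 N, so the latch has tripped. Letting go.

Request:
{"fn": "step_arm", "kwargs": {
  "targets": "-1 -0.02 0.34 0 0 0 0;-1 -0.02 0.34 0 0 0 0;-1 -0.02 0.34 0 0 0 0;-1 -0.02 0.34 0 0 0 0;-1 -0.02 0.34 0 0 0 0;-1 -0.02 0.34 0.1 0 0 0;-1 -0.02 0.34 0.2 0 0 0;1 -0.02 0.34 0.3 0 0 0;1 -0.02 0.34 0.3 0 0 0;1 -0.02 0.34 0.3 0 0 0"
}}

```text
clock: 9.98
eef_pos: [0.5075, 0.0414, 0.1982]
tool_rot: [0.684, 0.73, 0.004, 0.005]
ft_force: [0.8, 0.6, 0.7]
grip_width: 0.0354
grasp_force: 0.0
```

Request:
{"fn": "step_arm", "kwargs": {
  "targets": "1 -0.11 0.2 0 0 0 -0.916;1 -0.11 0.2 0 0 0 -0.916;1 -0.11 0.2 0 0 0 -0.916;1 -0.11 0.2 0 0 0 -0.916;1 -0.11 0.2 0 0 0 -0.916;1 -0.11 0.2 0 0 0 -0.916;1 -0.11 0.2 0 0 0 -0.916"
}}

```text
clock: 10.57
eef_pos: [0.4481, 0.1416, 0.1907]
tool_rot: [0.897, 0.442, -0.001, 0.001]
ft_force: [-0.9, -0.4, -0.3]
grip_width: 0.0852
grasp_force: 0.0
```

Request:
{"fn": "step_arm", "kwargs": {
  "targets": "1 0 0 0 0 0 -0.916;1 0 0 0 0 0 -0.916;1 0 0 0 0 0 -0.916;1 0 0 0 0 0 -0.916;1 0 0 0 0 0 -0.916;1 0 0 0 0 0 -0.916;1 0 0 0 0 0 -0.916"
}}

```text
clock: 11.15
eef_pos: [0.4554, 0.1117, 0.1907]
tool_rot: [0.993, 0.116, -0.002, -0.01]
ft_force: [-0.3, 0.1, -0.3]
grip_width: 0.0853
grasp_force: 0.0
```

```bash
python3 - <<'E'
from h import *
o=bot.get_obs();q=o["tool_rot"];print(o["clock"],o["eef_pos"],q,np.degrees(2*np.arctan2(q[1],q[0])),o["grip_width"])
a=bot.camera("top");cv2.imwrite("pics/t2full.png",cv2.cvtColor(a,cv2.COLOR_RGB2BGR))
a=a[130:290,170:420];cv2.imwrite("pics/t2.png",cv2.cvtColor(cv2.resize(a,None,fx=3,fy=3,interpolation=cv2.INTER_CUBIC),cv2.COLOR_RGB2BGR))
E
```

```text
11.15 [0.45537988 0.11171947 0.1907024 ] [ 0.99322485  0.11580147 -0.00181193 -0.00954626] 13.300340230876667 0.08529812126330896
```

View pics/t2.png

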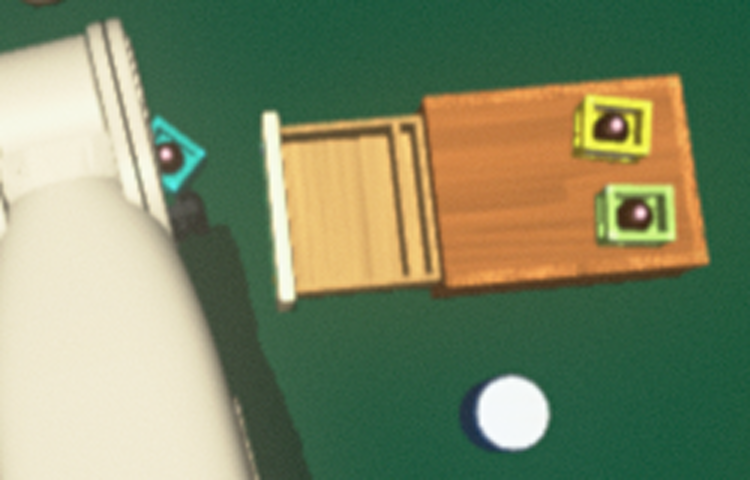

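The drawer is open: panel edge at crop (265,113)–(283,308), compartment behind it empty, other objects unmoved. The TCP y is off, so I'll let the arm settle.

Request:
{"fn": "step_arm", "kwargs": {
  "targets": "1 0 0 0 0 0 0;1 0 0 0 0 0 0"
}}

```text
clock: 11.37
eef_pos: [0.4548, 0.1151, 0.191]
tool_rot: [0.993, 0.118, -0.002, -0.011]
ft_force: [-0.6, -0.1, -0.7]
grip_width: 0.0853
grasp_force: 0.0
```

```bash
python3 - <<'E'
from h import *
o=bot.get_obs();q=o["tool_rot"];print(o["clock"],o["eef_pos"],o["joint_pos"],np.degrees(2*np.arctan2(q[1],q[0])))
g=lambda x,y,z:np.round(ray("top",170+x/3-.33,130+y/3-.33,z),4)[:2]
print(g(265,113,.09),g(283,308,.09),"rim/inner rear",g(391,127,.068),g(409,277,.068), "inner front sides",g(285,138,.068),g(297,290,.068))
E
```

```text
11.3667 [0.45476814 0.11513562 0.19103733] [ 0.23371035  0.20306597 -0.1504603   1.21821142  0.02203278  3.13943765] 13.513495084486932
[ 0.5923 -0.0125] [ 0.4179 -0.0241] rim/inner rear [ 0.5828 -0.1271] [ 0.4456 -0.1375] inner front sides [ 0.5743 -0.0307] [ 0.4359 -0.0377]
```

Request:
{"fn": "step_arm", "kwargs": {
  "targets": "1 0 0.05 0 0 0 0.97;1 0 0.05 0 0 0 0.97;1 0 0.05 0 0 0 0.97;1 0 0.05 0 0 0 0.97;1 0 0.05 0 0 0 0.97;1 0 0.05 0 0 0 0.97;1 0 0.05 0 0 0 0.97;1 0 0.05 0 0 0 0.97"
}}

```text
clock: 12.03
eef_pos: [0.4547, 0.1409, 0.1912]
tool_rot: [0.879, 0.478, -0.006, -0.01]
ft_force: [-0.1, 0.1, -0.1]
grip_width: 0.0851
grasp_force: 0.0
```

Request:
{"fn": "step_arm", "kwargs": {
  "targets": "1 0 0 0 0 0 0.97;1 0 0 0 0 0 0.97;1 0 0 0 0 0 0.97;1 0 0 0 0 0 0.97;1 0 0 0 0 0 0.97;1 0 0 0 0 0 0.97;1 0 0 0 0 0 0.97;1 0 0 0 0 0 0.97"
}}

```text
clock: 12.7
eef_pos: [0.4548, 0.1406, 0.1913]
tool_rot: [0.639, 0.769, -0.009, -0.007]
ft_force: [-0.2, -0.7, -0.1]
grip_width: 0.0857
grasp_force: 0.0
```

```bash
python3 - <<'E'
from h import *
from scipy.spatial.transform import Rotation as R
o=bot.get_obs();M=R.from_quat(o["tool_rot"]);print(o["clock"],o["eef_pos"],o["joint_pos"])
T=(R.from_euler("z",101.3,degrees=True)*R.from_euler("x",180,degrees=True))
print("turn units",(T*M.inv()).as_rotvec()/(np.pi/4),"shift",(np.array([.4525,.1413,.19])-o["eef_pos"])/.5)
E
```

```text
12.7 [0.45477255 0.14061398 0.19128686] [ 0.29854116  0.23311783 -0.11115623  1.24893567  0.00208769  1.68503813]
turn units [ 0.00603442 -0.02801889  0.01648297] shift [-0.00454511  0.00137204 -0.00257372]
```

Request:
{"fn": "step_arm", "kwargs": {
  "targets": "1 -0.0045 0.0014 -0.08 0.006 -0.028 0.0165;1 -0.0045 0.0014 -0.16 0.006 -0.028 0.0165;1 -0.0045 0.0014 -0.24 0.006 -0.028 0.0165;1 -0.0045 0.0014 -0.3 0.006 -0.028 0.0165;1 -0.0045 0.0014 -0.34 0.006 -0.028 0.0165;1 -0.0045 0.0014 -0.358 0.006 -0.028 0.0165;1 -0.0045 0.0014 -0.358 0.006 -0.028 0.0165;1 -0.0045 0.0014 -0.358 0.006 -0.028 0.0165"
}}

```text
clock: 13.37
eef_pos: [0.4531, 0.1413, 0.0128]
tool_rot: [0.633, 0.774, 0.0, 0.0]
ft_force: [1.5, 0.8, -0.6]
grip_width: 0.0857
grasp_force: 0.0
```

Request:
{"fn": "step_arm", "kwargs": {
  "targets": "-1 0 0 0 0 0 0;-1 0 0 0 0 0 0;-1 0 0 0 0 0 0;-1 0 0 0 0 0 0;-1 0 0 0 0 0 0;-1 0 0 0 0 0 0;-1 0 0 0 0 0 0;-1 0 0 0 0 0 0"
}}

```text
clock: 14.03
eef_pos: [0.4543, 0.1417, 0.0142]
tool_rot: [0.633, 0.774, 0.002, 0.001]
ft_force: [-0.5, -0.9, 8.0]
grip_width: 0.0552
grasp_force: 64.5
```

Request:
{"fn": "step_arm", "kwargs": {
  "targets": "-1 0 0 0.1 0 0 0;-1 0 0 0.2 0 0 0;-1 0 0 0.25 0 0 0;-1 0.03 -0.1 0.28 0 0 -0.05;-1 0.05 -0.18 0.28 0 0 -0.1;-1 0.07 -0.26 0.28 0 0 -0.167;-1 0.09 -0.34 0.28 0 0 -0.167;-1 0.105 -0.41 0.28 0 0 -0.167;-1 0.112 -0.443 0.28 0 0 -0.167;-1 0.112 -0.443 0.28 0 0 -0.167"
}}

```text
clock: 14.87
eef_pos: [0.5097, -0.0849, 0.153]
tool_rot: [0.684, 0.729, 0.0, 0.002]
ft_force: [0.4, 0.5, -0.4]
grip_width: 0.0551
grasp_force: 64.1
```

```bash
python3 - <<'E'
from h import *
from scipy.spatial.transform import Rotation as R
a=bot.camera("scene")[110:260,90:340];cv2.imwrite("pics/s2.png",cv2.cvtColor(cv2.resize(a,None,fx=3,fy=3,interpolation=cv2.INTER_CUBIC),cv2.COLOR_RGB2BGR))
o=bot.get_obs();M=R.from_quat(o["tool_rot"]);print(o["clock"],o["eef_pos"],o["ft_force"],o["grip_width"])
T=(R.from_euler("z",93.8,degrees=True)*R.from_euler("x",180,degrees=True))
print("turn units",(T*M.inv()).as_rotvec()/(np.pi/4),"shift",(np.array([.510,-.080,.037])-o["eef_pos"])/.5)
E
```

```text
14.9167 [ 0.50891043 -0.08260587  0.15273531] [ 0.16277729  0.84050402 -0.16828672] 0.054971917884254116
turn units [0.00014164 0.0012603  0.00176283] shift [ 0.00217915  0.00521174 -0.23147062]
```

View pics/s2.png

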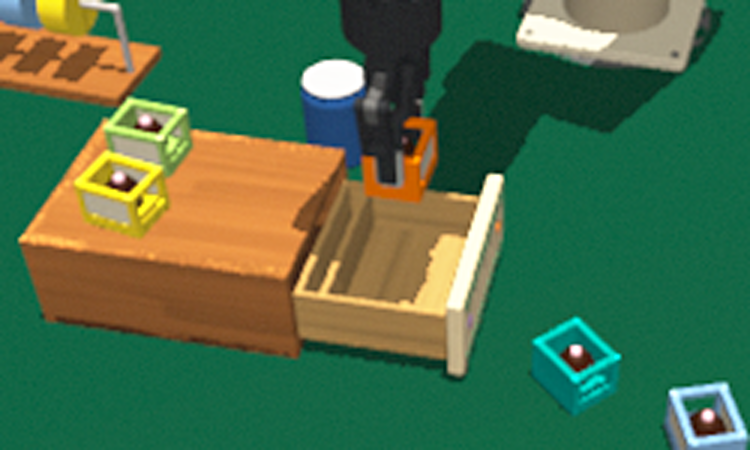

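The carton hangs level over the open compartment. Lowering it.

Request:
{"fn": "step_arm", "kwargs": {
  "targets": "-1 0.002 0.005 -0.06 0 0 0;-1 0.002 0.004 -0.12 0 0 0;-1 0.002 0.004 -0.17 0 0 0;-1 0.002 0.004 -0.2 0 0 0;-1 0.002 0.004 -0.215 0 0 0;-1 0.002 0.004 -0.225 0 0 0;-1 0.002 0.004 -0.23 0 0 0;-1 0.002 0.004 -0.23 0 0 0"
}}

```text
clock: 15.58
eef_pos: [0.5101, -0.0779, 0.0379]
tool_rot: [0.682, 0.732, 0.0, 0.0]
ft_force: [-0.1, -0.1, -0.7]
grip_width: 0.0546
grasp_force: 64.2
```

Request:
{"fn": "step_arm", "kwargs": {
  "targets": "-1 0 -0.003 -0.002 0 0 0;-1 0 -0.003 -0.004 0 0 0;-1 0 -0.003 -0.004 0 0 0"
}}

```text
clock: 15.83
eef_pos: [0.5106, -0.0801, 0.0362]
tool_rot: [0.682, 0.731, 0.001, 0.001]
ft_force: [0.2, -0.4, 0.6]
grip_width: 0.0548
grasp_force: 64.2
```

Just at the floor. Releasing, and waiting before I raise.

Request:
{"fn": "step_arm", "kwargs": {
  "targets": "1 0 0 0 0 0 0;1 0 0 0 0 0 0;1 0 0 0 0 0 0;1 0 0 0 0 0 0;1 0 0 0 0 0 0;1 0 0 0.06 0 0 0;1 0 0 0.12 0 0 0;1 0 0 0.2 0 0 0;1 0 0 0.28 0 0 0;1 0 0 0.3 0 0 0"
}}

```text
clock: 16.67
eef_pos: [0.513, -0.0804, 0.1921]
tool_rot: [0.682, 0.731, 0.003, 0.005]
ft_force: [0.7, -0.0, 0.6]
grip_width: 0.0857
grasp_force: 0.0
```

Request:
{"fn": "step_arm", "kwargs": {
  "targets": "-1 0 0.08 0.04 0 0 0;-1 0 0.16 0.04 0 0 0;-1 0 0.22 0.04 0 0 0;-1 0 0.26 0.04 0 0 0;-1 0 0.26 0.04 0 0 0;-1 0 0.26 0.04 0 0 0"
}}

```text
clock: 17.17
eef_pos: [0.5093, 0.0511, 0.205]
tool_rot: [0.681, 0.732, -0.0, -0.0]
ft_force: [0.3, -0.4, 0.4]
grip_width: 0.0119
grasp_force: 0.0
```

```bash
python3 - <<'E'
from h import *
o=bot.get_obs();print(o["clock"],o["eef_pos"],o["ft_force"],o["grip_width"])
a=bot.camera("scene")[110:260,90:340];cv2.imwrite("pics/s3.png",cv2.cvtColor(cv2.resize(a,None,fx=3,fy=3,interpolation=cv2.INTER_CUBIC),cv2.COLOR_RGB2BGR))
E
```

```text
17.1667 [0.50933998 0.05106718 0.20498835] [ 0.32453047 -0.44720837  0.43532649] 0.011892415398667753
```

View pics/s3.png

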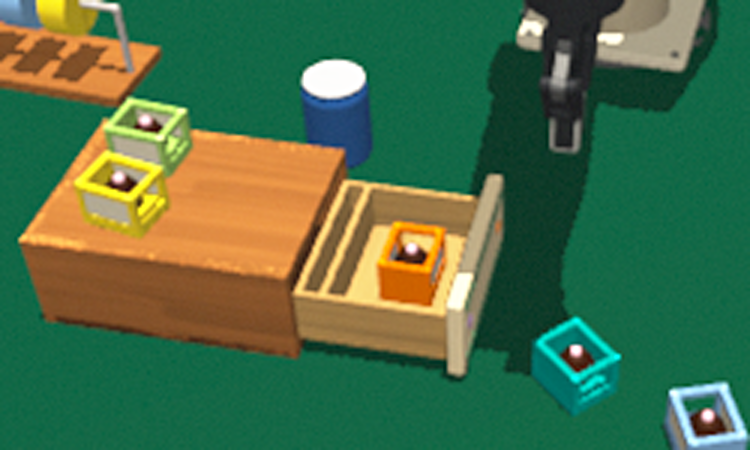

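The carton stands upright in the compartment at crop (410,262), well inside, and nothing else has moved. Lowering the shut fingers in front of the panel.

Request:
{"fn": "step_arm", "kwargs": {
  "targets": "-1 -0.014 0 -0.08 0 0 0;-1 -0.014 0 -0.16 0 0 0;-1 -0.014 0 -0.24 0 0 0;-1 -0.014 0 -0.3 0 0 0;-1 -0.014 0 -0.328 0 0 0;-1 -0.014 0 -0.328 0 0 0;-1 -0.014 0 -0.328 0 0 0"
}}

```text
clock: 17.8
eef_pos: [0.5019, 0.0489, 0.0406]
tool_rot: [0.683, 0.731, -0.001, -0.001]
ft_force: [-0.0, 0.5, 0.2]
grip_width: 0.0003
grasp_force: 0.0
```

Request:
{"fn": "step_arm", "kwargs": {
  "targets": "-1 0.002 -0.03 0 0 0 0;-1 0.004 -0.056 0 0 0 0;-1 0.005 -0.076 0 0 0 0;-1 0.006 -0.086 0 0 0 0;-1 0.006 -0.092 0 0 0 0;-1 0.006 -0.098 0 0 0 0;-1 0.007 -0.104 0 0 0 0;-1 0.007 -0.11 0 0 0 0;-1 0.008 -0.116 0 0 0 0;-1 0.008 -0.122 0 0 0 0"
}}

```text
clock: 18.63
eef_pos: [0.5069, -0.0102, 0.0415]
tool_rot: [0.682, 0.732, 0.001, -0.0]
ft_force: [0.3, 3.3, 1.7]
grip_width: -0.0003
grasp_force: 0.0
```

Request:
{"fn": "step_arm", "kwargs": {
  "targets": "-1 0.0005 -0.008 0 0 0 0;-1 0.001 -0.016 0 0 0 0;-1 0.0015 -0.024 0 0 0 0;-1 0.002 -0.032 0 0 0 0;-1 0.0026 -0.04 0 0 0 0;-1 0.003 -0.048 0 0 0 0;-1 0.0035 -0.056 0 0 0 0;-1 0.004 -0.064 0 0 0 0;-1 0.0047 -0.072 0 0 0 0;-1 0.005 -0.08 0 0 0 0"
}}

```text
clock: 19.47
eef_pos: [0.5091, -0.0512, 0.0413]
tool_rot: [0.682, 0.731, 0.0, -0.0]
ft_force: [0.8, 5.2, -0.1]
grip_width: 0.0001
grasp_force: 0.0
```

Request:
{"fn": "step_arm", "kwargs": {
  "targets": "-1 0.0006 -0.01 0 0 0 0;-1 0.0013 -0.02 0 0 0 0;-1 0.002 -0.03 0 0 0 0;-1 0.0026 -0.04 0 0 0 0;-1 0.0033 -0.05 0 0 0 0;-1 0.004 -0.06 0 0 0 0;-1 0.0046 -0.07 0 0 0 0;-1 0.0053 -0.08 0 0 0 0;-1 0.006 -0.09 0 0 0 0;-1 0.0066 -0.1 0 0 0 0"
}}

```text
clock: 20.3
eef_pos: [0.5125, -0.1012, 0.0413]
tool_rot: [0.682, 0.731, 0.0, -0.0]
ft_force: [1.9, 5.3, -0.1]
grip_width: 0.0003
grasp_force: 0.0
```

Request:
{"fn": "step_arm", "kwargs": {
  "targets": "-1 0.0004 -0.006 0 0 0 0;-1 0.0008 -0.012 0 0 0 0;-1 0.0012 -0.018 0 0 0 0;-1 0.0016 -0.024 0 0 0 0;-1 0.002 -0.03 0 0 0 0;-1 0.0022 -0.034 0 0 0 0;-1 0.0022 -0.034 0 0 0 0;-1 0.0022 -0.034 0 0 0 0"
}}

```text
clock: 20.97
eef_pos: [0.5133, -0.1182, 0.0412]
tool_rot: [0.682, 0.731, -0.0, -0.0]
ft_force: [0.8, 3.1, 0.9]
grip_width: -0.0002
grasp_force: 0.0
```

Request:
{"fn": "step_arm", "kwargs": {
  "targets": "-1 0.0002 -0.003 0 0 0 0;-1 0.0004 -0.006 0 0 0 0;-1 0.0006 -0.009 0 0 0 0;-1 0.0007 -0.011 0 0 0 0;-1 0.0008 -0.013 0 0 0 0;-1 0.0008 -0.013 0 0 0 0"
}}

```text
clock: 21.47
eef_pos: [0.5137, -0.1242, 0.0412]
tool_rot: [0.682, 0.731, 0.0, -0.0]
ft_force: [0.2, 5.1, 0.2]
grip_width: -0.0003
grasp_force: 0.0
```

Request:
{"fn": "step_arm", "kwargs": {
  "targets": "-1 0 -0.001 0 0 0 0;-1 0 -0.002 0 0 0 0;-1 0 -0.002 0 0 0 0"
}}

```text
clock: 21.72
eef_pos: [0.5138, -0.1252, 0.0413]
tool_rot: [0.682, 0.731, 0.0, -0.0]
ft_force: [-0.0, 5.0, 0.2]
grip_width: 0.0002
grasp_force: 0.0
```

Request:
{"fn": "step_arm", "kwargs": {
  "targets": "-1 0 -0.0014 0 0 0 0;-1 0 -0.0014 0 0 0 0;-1 0 -0.0014 0 0 0 0"
}}

```text
clock: 21.97
eef_pos: [0.5138, -0.1256, 0.0412]
tool_rot: [0.682, 0.731, 0.0, -0.0]
ft_force: [0.3, 5.6, 0.7]
grip_width: -0.0001
grasp_force: 0.0
```

Request:
{"fn": "step_arm", "kwargs": {
  "targets": "-1 0 -0.001 0 0 0 0;-1 0 -0.001 0 0 0 0;-1 0 -0.001 0 0 0 0"
}}

```text
clock: 22.22
eef_pos: [0.5138, -0.1258, 0.0413]
tool_rot: [0.682, 0.732, 0.001, -0.001]
ft_force: [1.6, 6.7, 1.3]
grip_width: 0.0001
grasp_force: 0.0
```

Request:
{"fn": "step_arm", "kwargs": {
  "targets": "-1 0 -0.0007 0 0 0 0;-1 0 -0.0007 0 0 0 0;-1 0 -0.0007 0 0 0 0"
}}

```text
clock: 22.47
eef_pos: [0.5138, -0.1259, 0.0413]
tool_rot: [0.682, 0.732, 0.001, -0.001]
ft_force: [1.8, 7.3, 1.1]
grip_width: 0.0
grasp_force: 0.0
```

Request:
{"fn": "step_arm", "kwargs": {
  "targets": "-1 -0.005 0.06 0 0 0 0;-1 -0.01 0.13 0 0 0 0;-1 -0.02 0.2 0 0 0 0;-1 -0.02 0.26 0 0 0 0;-1 -0.02 0.32 0 0 0 0;-1 -0.02 0.34 0.1 0 0 0;-1 -0.02 0.34 0.18 0 0 0;-1 -0.02 0.34 0.26 0 0 0;-1 -0.02 0.34 0.3 0 0 0;-1 -0.02 0.34 0.3 0 0 0"
}}

```text
clock: 23.3
eef_pos: [0.5082, 0.0422, 0.1982]
tool_rot: [0.682, 0.731, 0.004, 0.005]
ft_force: [0.2, -0.6, 0.5]
grip_width: -0.0002
grasp_force: 0.0
```

```bash
python3 - <<'E'
from h import *
o=bot.get_obs();print(o["clock"],o["eef_pos"],o["ft_force"])
a=bot.camera("scene")[110:310,60:400];cv2.imwrite("pics/s4.png",cv2.cvtColor(cv2.resize(a,None,fx=2.3,fy=2.3,interpolation=cv2.INTER_CUBIC),cv2.COLOR_RGB2BGR))
E
```

```text
23.3 [0.50815101 0.04220781 0.19817967] [ 0.19117692 -0.62136126  0.46758135]
```

View pics/s4.png

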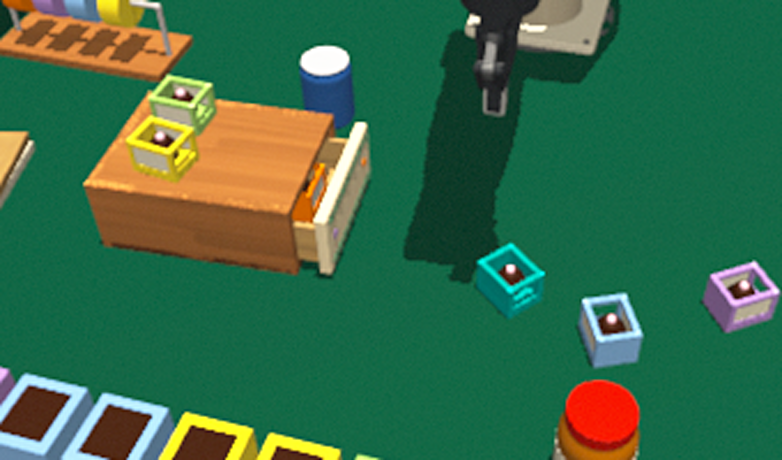

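The drawer is shut, with the panel at crop (343,200) and the orange carton visible inside. Everything else is in place. I'll let it settle, then hand in.

Request:
{"fn": "step_arm", "kwargs": {
  "targets": "-1 0 0 0 0 0 0;-1 0 0 0 0 0 0;-1 0 0 0 0 0 0;-1 0 0 0 0 0 0;-1 0 0 0 0 0 0;-1 0 0 0 0 0 0"
}}

```text
clock: 23.85
eef_pos: [0.5035, 0.0429, 0.1905]
tool_rot: [0.682, 0.731, -0.001, -0.0]
ft_force: [0.3, 0.3, 0.7]
grip_width: -0.0001
grasp_force: 0.0
```

```bash
python3 -c "
from workcell import bot
print(bot.job_done())"
```

```text
the job is handed in; nothing more can be done
None
```

I handed the job in at about 24 s: the orange carton is upright in the drawer, which looked latched shut in the last picture; the highest press I read was 8.3 N, the other objects looked unmoved, and no verdict came back.

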